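# Open the vapour filter: press the snap tab, push the cover off its seat

## Robot

A 6-joint arm with a two-finger parallel gripper is mounted at the origin on a cart in front of the work surface, level with it; the furniture and walls round the work are solid. World frame = base frame: x ahead of the robot, y to its left, z up, the work surface at z = 0. Lengths are in m, angles in rad, forces in N, time in s.
With the tool pointing down it reaches from about 0.15 to 0.775 m from the base axis. Payload 6.1 kg.
Tool frame: the origin (TCP) lies on the centre line of the jaws, within the pads' length; the fingertips stand 22 mm ahead of it and the grasp point (between the pads) lies 3 mm ahead of it (env.tips_ahead is the distance from the TCP to the fingertips, in m); x points along the fingers, y is the direction in which the jaws open and shut, and the axes are right-handed (so a half turn about x gives the same grasp; the last joint's range is limited). The gripper opens to 85 mm and grips with 20 to 120 N. Pads are 22 mm wide; open, the fingers measure 114 mm over their backs; the gripper's body (76 mm by 85 mm) begins 54 mm behind the grasp point. The pads swing forward as they close: fully open they stand 13 mm farther back than shut.
Start: joints at [1.147, 0.126, -0.04, 1.405, 0, 1.571], TCP at [0.216, 0.479, 0.253] pointing down, gripper open.
Joint ranges: [-2.72, 2.72], [-0.95, 1.95], [-1.27, 1.35], [-1.78, 2.02], [-1.46, 1.47], [-3.14, 3.14]. Speed limits (rad/s): [2.39, 2.39, 3.01, 3.14, 3.14, 3.14].

## Interface

Orientations are given as a unit quaternion [x, y, z, w].
In Python, from workcell import env gives the robot as it stands.
- The arm moves only by the tool carry_out, never from a script. Its argument "moves" is one flat list of numbers, 4 for each row, row after row: the shift along the tool's x, y, z in mm, then the turn about the tool's x in degrees. A call has 1 to 12 rows; each row shifts and turns the commanded pose from where the row before left it, along the tool's axes as they then stand; what a row does not reach is not made up. A row lasts 1/8 s, in which the tool goes at most 62.5 mm and 10.7 degrees, less where a joint would pass 70% of its speed; a pose out of reach is approached as far as the arm can. A call is refused whole if a number of a shift passes 62.5 or a number of a turn 10.7, either way. A call with a gripper value outside its range is refused whole. "jaw" is the opening, from 0 (shut) to 1 (fully open), set as the call begins (left out, the last holds). The fingers move at their own pace and stop on an object; "squeeze" is the grip in N (left out, the last holds). Time passes only in rows, so rows that do not move let the fingers close. It gives the time, the measured TCP pose, the force and the opening at its end, in the units of the state.
- env.sense(): the state, without advancing time (a new reading comes with each control period).
- env.capture(name): name is "side" or "top" or "wrist"; returns a dict with "frame" (480x640x3 uint8, blue, green, red), "intrinsics" (3x3 intrinsics, pixels), "rvec" (rotation vector, rad) and "tvec" (3), from world to camera coordinates, as OpenCV has them; the wrist camera has in their place "T_tool_cam" (4x4, takes a point from camera to tool coordinates, whose origin is the TCP and whose axes are the tool frame's). Camera axes: x right, y down, z forward; pixel columns grow to the right and rows downward; lengths in m; the calibration is good to about 2 mm. A picture is of the moment at which its call begins: read the wrist's pose just before it. There is no depth.
- env.finish_job(): hands the job in, once; it reports no verdict.
The state is a dict: "time": time; "q": joint angles; "joint_vel": joint speeds; "joint_torque": joint torques, N m; "eef_pos": TCP position; "tool_rot": TCP orientation; "contact_force": force on the tool from outside, world axes, zero at the start; "ft_torque": the same for the moment, N m; "opening": finger opening in m.
Only numpy, scipy, OpenCV 4.12 (cv2) and the standard library are available. Lean on these libraries where they do the work, as an engineer would, in place of code of your own. Each camera call takes 0.05 s, during which the arm holds its last target.

## Task

The filter in the bench vapour-filter unit needs inspecting. Press the unit's snap tab in, then push the released cover along the deck, over the pressed tab, until it is wholly off its seat beyond the side clips and lies flat on the parking end of the unit, with the filter uncovered. Only push the cover, never lift or tip it, and leave the things standing around the unit where they are.

Things in the scene. Friction and masses are not known exactly. Their poses are not given: they have to be found in the camera images.
- filter_unit: Low grey box fixed to the worktop, 132 (its x) x 264 (its y) mm, deck 50 mm high. Origin: centre of the underside; z up. Filter seat at its -y half, bare parking end at +y. Two steel runners, 3 mm high, carry the cover along y; side walls 10 mm above the deck guide it (inner faces at x = +-58 mm).
- seat (a point): Centre of the seat and its 76 x 84 mm filter opening, at deck height, 56 mm to -y of the unit's centre. Four clips (x beyond +-50 mm, tops 13 mm above the deck, the last ending 43 mm to +y of this point) hold down the cover's flanges. Behind the seated cover the deck is bare for 24 mm, to y = -132 mm of the unit, but for two 7 mm high corner stops (x beyond +-42 mm), so fingertips fit there.
- end_stop (a point): Inner face of the end stop at the parking end, at deck height, 124 mm to +y of the unit's centre. The stop stands 20 mm above the deck and spans the unit.
- tab (a joint): Travel of the snap tab, straight down, in m: 0 = out (top 9 mm above the deck, blocks the cover), 0.008 = fully in (top 1 mm above the deck; the cover passes over it from 0.006 on). It resists with about 5 N, has no spring and stays where it is pressed to.
- tab_top (a point): Centre of the top face of the snap tab, a black rectangular pad 30 (unit x) x 40 (unit y) mm in the deck just in front of the seated cover; in the unit's frame at x = 0, y = 18 mm, 59 mm above the worktop when out. The pad begins 2 mm from the cover's leading edge.
- cover: White louvred filter cover, 0.2 kg, loose: a hood 94 (x) x 104 (y) mm with flat upright ends, top 34 mm above its underside, and a 4 mm thick flange 112 mm wide. Origin: centre of the underside; axes as the unit's. Seated: y = -56 mm in the unit's frame, underside 3 mm above the deck. Slides to +y with 1 to 3 N; off the seat from y = 44 mm (100 mm of travel), at the end stop at 72 mm.
- cover_back (a point): Centre of the cover's rear (-y) end face, the face to push, 52 mm behind the cover's origin and 19 mm above its underside.
- specimen_cup: Lidded specimen cup, 58 mm across, 75 mm high, loose; origin at the centre of its underside. Leave alone.
- objective_can: Black screw canister, 38 mm across, 57 mm high, loose; origin at the centre of its underside. Leave alone.
- petri_dish: Petri dish with lid, 62 mm across, 15 mm high, loose; origin at the centre of its underside. Leave alone.
- slide_carton: Small dark red carton, 32 x 82 x 30 mm, loose; origin at the centre of its underside, long along its y. Leave alone.

How it is judged:
On the way, in this order (a step that is already met when the one before it is completed fails the run):
1. the snap tab is pressed in with the cover still on its seat (value of joint tab above 0.006 m and y of cover in the frame of filter_unit below -0.045 m), for 0.2 s.
2. the cover is pushed off its seat (y of cover in the frame of filter_unit above 0.044 m), for 0.2 s.
At the end, for the whole second after the job is handed in: The tab is in (at least 5.5 mm), and the cover lies at rest and flat (within 0.06 rad, underside less than 7 mm above the deck) between the side walls on the parking end, its origin 44 to 80 mm along +y from the unit's centre, clear of the seat's clips (y of cover in the frame of filter_unit between 0.044 and 0.08 m and x of cover in the frame of filter_unit between -0.008 and 0.008 m and z of cover in the frame of filter_unit below 0.057 m and angle between cover's own z axis and vertical below 0.06 rad and value of joint tab above 0.0055 m and linear speed of cover below 0.01 m/s); the robot touches nothing.
It fails at once if the cover is lifted (more than 12 mm) or tipped up instead of pushed (z of cover in the frame of filter_unit above 0.065 m or angle between cover's own z axis and vertical above 0.25 rad).
It fails at once if a thing standing around the unit is moved by more than 20 mm (distance of any of specimen_cup, objective_can, petri_dish, slide_carton from where it was at the start of the episode above 0.02 m).
It also fails if it takes over 38 s, if anything falls off the work surface, if the arm or the gripper's body presses on something with over 40 N, if the wrist force passes 120 N, or if a joint passes its speed limit or range.

## Working session

There is one attempt and no reset: what is moved stays moved. The work goes in short steps, Python scripts to look and compute and a tool call to move; the robot and the scene stay as the last step left them, time stands still between calls to the robot, and variables do not carry over. Pictures are saved under pics/ and viewed, and the job is handed in when it is done.

Besides the shell and the picture viewer there is one more tool, called after "Call:" as name(argument=value, ...) on one line, values as JSON. carry_out: Moves the arm, as the interface text tells. Its arguments: {"type":"object","properties":{"moves":{"type":"array"},"jaw":{"type":"number"},"squeeze":{"type":"number"}},"required":["moves"]}

```bash
mkdir -p pics; python3 - <<'E'
from workcell import env
import cv2,pickle
s=env.sense();print(s)
d={}
for n in("top","side","wrist"):
    c=env.capture(n);d[n]=c;cv2.imwrite(f"pics/{n}0.png",c["frame"])
    print({k:v for k,v in c.items() if k!="frame"})
pickle.dump((s,d),open("d0.pkl","wb"))
E
```

```text
{'time': 0.0, 'q': array([ 1.14699332e+00,  1.26392792e-01, -4.06153537e-02,  1.40540196e+00,
        2.69361809e-05,  1.57076064e+00]), 'joint_vel': array([-1.35016680e-03, -1.16078326e-03, -8.32180663e-05,  5.98312639e-04,
       -1.34142183e-04,  3.63191066e-04]), 'joint_torque': array([-2.86808768e-05, -4.35911107e+01,  3.52927637e+01,  1.74082752e-02,
        3.08625795e-05,  5.17424311e-06]), 'eef_pos': array([0.21573455, 0.47821472, 0.25251837]), 'tool_rot': array([ 0.14815   ,  0.6914225 , -0.14926158,  0.69116386]), 'contact_force': array([0.23207776, 0.33836207, 0.09137174]), 'ft_torque': array([-0.03836608, -0.01396386, -0.01941334]), 'opening': 0.08568023570474938}
{'intrinsics': array([[482.78367421,   0.        , 313.35252517],
       [  0.        , 482.78367421, 234.80889345],
       [  0.        ,   0.        ,   1.        ]]), 'rvec': array([ 2.20003187, -2.16132056,  0.02838347]), 'tvec': array([0.07489063, 0.5963952 , 0.91308374])}
{'intrinsics': array([[564.16965911,   0.        , 327.89517724],
       [  0.        , 564.16965911, 238.72854155],
       [  0.        ,   0.        ,   1.        ]]), 'rvec': array([ 2.45668645, -0.58659587,  0.18122958]), 'tvec': array([-0.49403405,  0.32453273,  0.97009576])}
{'intrinsics': array([[424.30324666,   0.        , 320.57843157],
       [  0.        , 424.30324666, 233.9642017 ],
       [  0.        ,   0.        ,   1.        ]]), 'T_tool_cam': array([[-3.57921860e-04, -3.23699543e-01,  9.46159858e-01,
        -1.19074598e-01],
       [ 9.99999573e-01,  6.90123601e-04,  6.14393431e-04,
        -2.14516623e-04],
       [-8.51846121e-04,  9.46159674e-01,  3.23699158e-01,
        -8.28402380e-02],
       [ 0.00000000e+00,  0.00000000e+00,  0.00000000e+00,
         1.00000000e+00]])}
```

View pics/top0.png

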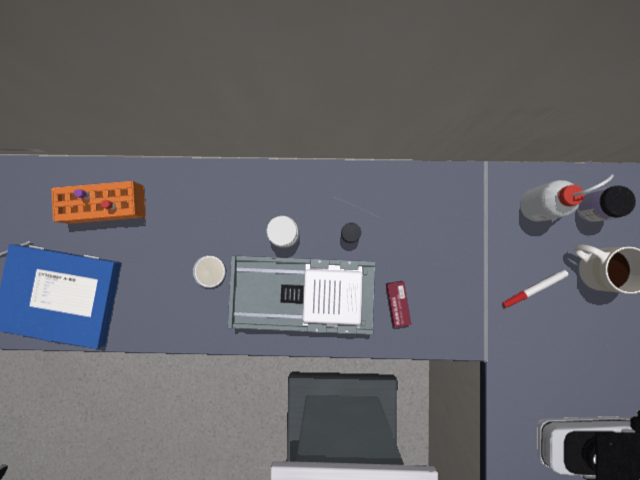

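View pics/side0.png

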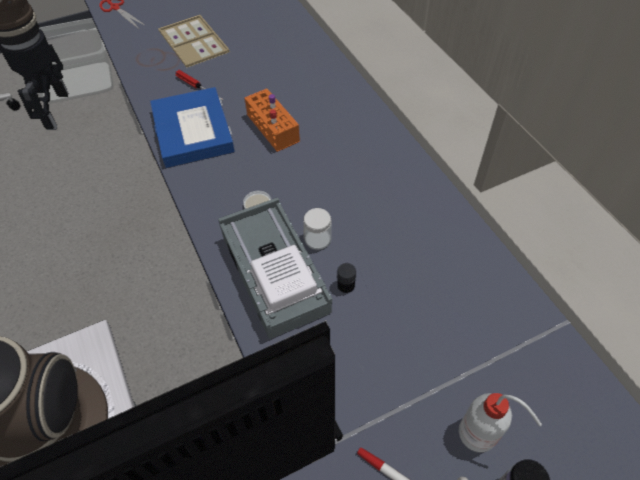

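View pics/wrist0.png

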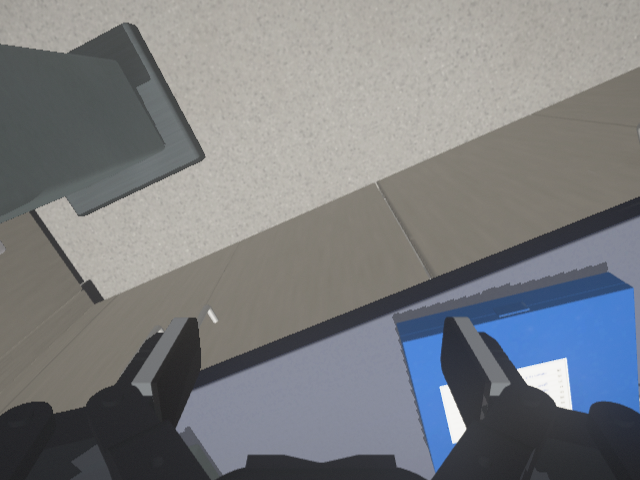

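The top view shows the unit around (232–375, 257–335), with the cover at its right, the black tab at (292,294), the cup at (283,231), the can at (351,233), the carton at (398,303) and the dish at (209,271). I'll zoom in for edges.

```bash
python3 - <<'E'
import cv2,pickle
s,d=pickle.load(open("d0.pkl","rb"))
f=d["top"]["frame"][240:350,220:420]
cv2.imwrite("pics/topz.png",cv2.resize(f,None,fx=4,fy=4,interpolation=cv2.INTER_CUBIC))
f=d["side"]["frame"][180:340,200:370]
cv2.imwrite("pics/sidez.png",cv2.resize(f,None,fx=3.7,fy=3.7,interpolation=cv2.INTER_CUBIC))
E
```

```text
(no output)
```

View pics/topz.png

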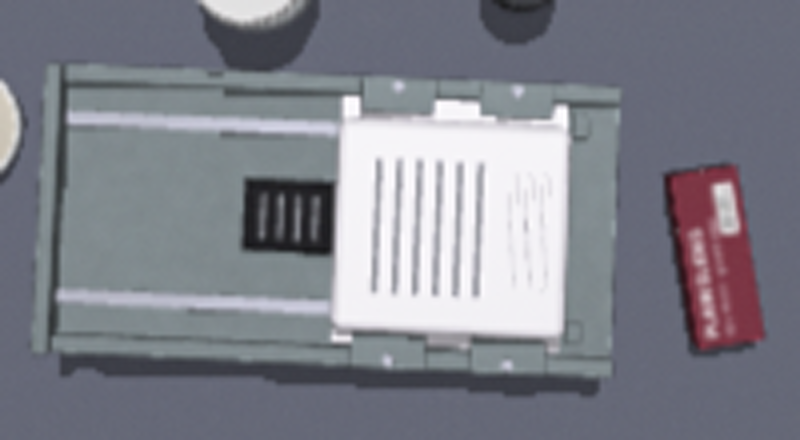

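View pics/sidez.png

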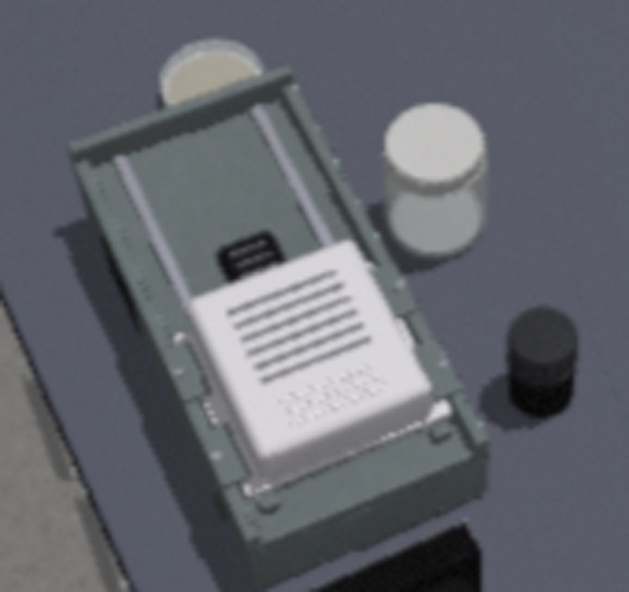

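```bash
cat > h.py <<'E'
import numpy as np,cv2,pickle
def ray(c,uv,z):
    R=cv2.Rodrigues(c["rvec"])[0]; C=-R.T@c["tvec"]
    p=cv2.undistortPoints(np.array([[uv]],float),c["intrinsics"],None)[0,0]
    v=R.T@np.r_[p,1]; return C+v*(z-C[2])/v[2]
E
python3 - <<'E'
from h import *
s,d=pickle.load(open("d0.pkl","rb"))
T=lambda x,y:((x+.5)/4-.5+220,(y+.5)/4-.5+240)
S=lambda x,y:((x+.5)/3.7-.5+200,(y+.5)/3.7-.5+180)
np.set_printoptions(precision=4,suppress=True)
for n in("top","side"):
    R=cv2.Rodrigues(d[n]["rvec"])[0];print(n,-R.T@d[n]["tvec"])
def go(n,F,pts,z,l):
    P=np.array([ray(d[n],F(*p),z)[:2] for p in pts]);print(n,l,P.tolist(),P.mean(0));
    return P
# order: (+y,far),( -y,far),(-y,near),(+y,near)
A=go("top",T,[(342,120),(570,124),(563,337),(333,330)],.087,"cover")
B=go("side",S,[(350,240),(430,390),(268,458),(190,298)],.087,"cover")
C=go("top",T,[(620,89),(611,376)],.060,"rear wall")
D=go("top",T,[(48,66),(33,352)],.070,"front stop")
E=go("top",T,[(243,180),(332,187),(332,254),(240,250)],.059,"tab")
for P in(A,B):
    v=P[0]+P[3]-P[1]-P[2];print(np.degrees(np.arctan2(v[1],v[0])),np.linalg.norm(v)/2)
v=D.mean(0)-C.mean(0);print(np.degrees(np.arctan2(v[1],v[0])),np.linalg.norm(v),(D.mean(0)+C.mean(0))/2)
for P in (C,D):
    w=P[0]-P[1];print("x dir",w,np.linalg.norm(w),np.degrees(np.arctan2(w[1],w[0])))
for l,p,z in(("cup",(283,231-4),.075),("can",(351,231),.057),("dish",(209,271),.015),("carton",(400,303),.03)):print(l,ray(d["top"],p,z))
E
```

```text
top [0.5454 0.0594 0.9455]
side [ 0.3094 -0.4973  0.9734]
top cover [[0.5290936285824902, 0.09696840556574118], [0.5292438109858193, -0.004000142672470321], [0.43574071569490713, -0.0021490674399999854], [0.4365777081048847, 0.09914960146411125]] [0.4827 0.0475]
side cover [[0.5286466725243693, 0.09401788429782998], [0.5258716070069418, -0.006504767145053381], [0.43914077031357956, -0.005394161043600798], [0.44067950910302445, 0.09815863968822369]] [0.4836 0.0451]
top rear wall [[0.5451036693136884, -0.028549960482634397], [0.41525615076897715, -0.02600160173255294]] [ 0.4802 -0.0273]
top front stop [[0.5507475549517202, 0.23210841908792382], [0.42160128539283964, 0.2353495497768918]] [0.4862 0.2337]
top tab [[0.5002802250850139, 0.1430547110048231], [0.4978995776384235, 0.10217928687881786], [0.4674371577310644, 0.10157975981014518], [0.4683775120018905, 0.14372284228740703]] [0.4835 0.1226]
89.80544962239772 0.10113419159523247
88.78904603828587 0.1020605201435764
88.68431613090384 0.2610735945788106 [0.4832 0.1032]
x dir [ 0.1298 -0.0025] 0.12987252290048976 -1.124329988923739
x dir [ 0.1291 -0.0032] 0.12918693381730992 -1.4376267856585176
cup [0.6051 0.1391 0.075 ]
can [0.601  0.0152 0.057 ]
dish [0.5215 0.2861 0.015 ]
carton [ 0.4689 -0.0799  0.03  ]
```

```bash
cat >> h.py <<'E'
from scipy.spatial.transform import Rotation as Ro
O=np.array([.4835,.1030]);YAW=np.radians(-1.25)
ux=np.array([np.cos(YAW),np.sin(YAW)]);uy=np.array([-np.sin(YAW),np.cos(YAW)])
def rep(env,target_u=None,z=None):
    s=env.sense();R=Ro.from_quat(s["tool_rot"]).as_matrix();p=s["eef_pos"]
    e=p[:2]-O
    print("t",round(s["time"],2),"p",p.round(4),"unit xy",(e@ux).round(4),(e@uy).round(4),"F",s["contact_force"].round(1),"open",round(s["opening"],4),"q",s["q"].round(2))
    print("tool y",R[:,1].round(3),"z",R[:,2].round(3),"x",R[:,0].round(3))
    g=np.arctan2(R[1,1],R[0,1]);
    for n,a in(("+x",YAW),("-x",YAW+np.pi)):
        t=(a-g+np.pi)%(2*np.pi)-np.pi
        print("to get tool y along unit",n,"turn about tool x deg (tool down)",-np.degrees(t).round(1))
    if target_u is not None:
        w=np.r_[O+target_u[0]*ux+target_u[1]*uy,z];print("shift tool mm",(R.T@(w-p)*1000).round(1))
E
python3 - <<'E'
from h import *
from workcell import env
print(env.tips_ahead)
rep(env,(0,.021),.16)
E
```

```text
0.022
t 0.15 p [0.2158 0.4783 0.2527] unit xy -0.2759 0.3694 F [ 0.1  0.  -0.7] open 0.0855 q [ 1.15  0.13 -0.04  1.41  0.    1.57]
tool y [ 0.411  0.912 -0.001] z [ 0.912 -0.411 -0.   ] x [-0.001 -0.001 -1.   ]
to get tool y along unit +x turn about tool x deg (tool down) 67.0
to get tool y along unit -x turn about tool x deg (tool down) -113.0
shift tool mm [  92.9 -212.6  390.2]
```

Call:
carry_out(moves=[0, -21, 39, 0, 0, -21, 39, 0, 0, -21, 39, 0, 0, -21, 39, 0, 0, -21, 39, 0, 0, -21, 39, 0, 0, -21, 39, 0, 0, -21, 39, 0, 0, -21, 39, 0, 0, -21, 39, 0], jaw=0)

```text
time: 1.4
eef_pos: [0.4857, 0.1254, 0.2531]
tool_rot: [0.149, 0.691, -0.149, 0.691]
contact_force: [0.7, 0.6, -0.4]
opening: -0.0003
```

Call:
carry_out(moves=[10, 0, 0, 10, 10, 0, 0, 10, 10, 0, 0, 10, 10, 0, 0, 10, 10, 0, 0, 10, 10, 0, 0, 10, 0, 0, 0, 7, 0, 0, 0, 0])

```text
time: 2.4
eef_pos: [0.4848, 0.1267, 0.1929]
tool_rot: [-0.505, -0.495, 0.505, -0.495]
contact_force: [-0.5, 0.4, -0.9]
opening: 0.0002
```

```bash
python3 - <<'E'
from h import *
from workcell import env
rep(env,(0,.023),.11)
s=env.sense()
for n in("wrist","top"):
  c=env.capture(n);cv2.imwrite(f"pics/{n}1.png",c["frame"])
E
```

```text
t 2.4 p [0.4848 0.1267 0.1929] unit xy 0.0008 0.0237 F [-0.5  0.4 -0.9] open 0.0002 q [ 0.26  0.09 -0.21  1.27  0.    1.85]
tool y [ 1.    -0.021 -0.001] z [-0.021 -1.     0.   ] x [-0.001 -0.    -1.   ]
to get tool y along unit +x turn about tool x deg (tool down) 0.0
to get tool y along unit -x turn about tool x deg (tool down) -180.0
shift tool mm [82.9 -0.7  0.7]
```

View pics/wrist1.png

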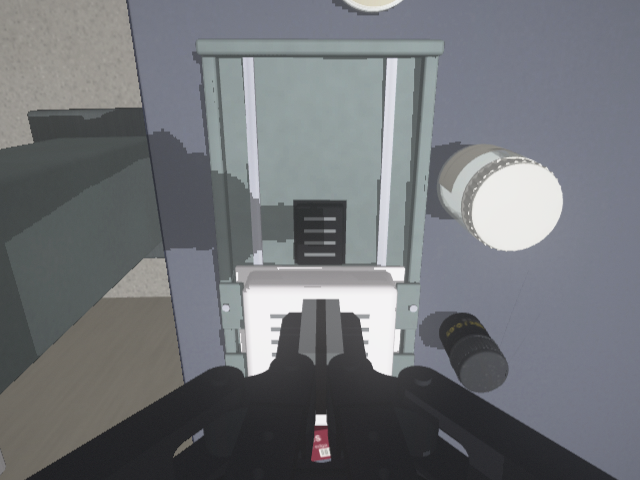

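The wrist view shows the tab at (294–346, 200–265), the cover's leading edge at row ~267, and closed fingertips at (320,300). I'll check the tab position from this view.

```bash
cat >> h.py <<'E'
def wray(p,q,T,K,uv,z):
    M=np.eye(4);M[:3,:3]=Ro.from_quat(q).as_matrix();M[:3,3]=p;M=M@T
    a=cv2.undistortPoints(np.array([[uv]],float),K,None)[0,0]
    v=M[:3,:3]@np.r_[a,1];C=M[:3,3];return C+v*(z-C[2])/v[2]
def tou(P): e=P[:2]-O; return np.array([e@ux,e@uy]).round(4)
E
python3 - <<'E'
from h import *
from workcell import env
s=env.sense();c=pickle.load(open("d0.pkl","rb"))[1]["wrist"]
f=lambda uv,z:wray(s["eef_pos"],s["tool_rot"],c["T_tool_cam"],c["intrinsics"],uv,z)
for uv,z in[((294,200),.059),((346,200),.059),((345,265),.059),((294,264),.059),((200,55),.070),((442,55),.07)]:
    P=f(uv,z);print(uv,P.round(4),tou(P))
E
```

```text
(294, 200) [0.469  0.1453 0.059 ] [-0.0154  0.042 ]
(346, 200) [0.5009 0.1447 0.059 ] [0.0165 0.042 ]
(345, 265) [0.5003 0.1014 0.059 ] [ 0.0168 -0.0012]
(294, 264) [0.4673 0.1027 0.059 ] [-0.0162 -0.0006]
(200, 55) [0.4233 0.2277 0.07  ] [-0.0629  0.1233]
(442, 55) [0.5509 0.2252 0.07  ] [0.0647 0.1237]
```

Call:
carry_out(moves=[30, 0, 0, 0, 30, 0, 0, 0, 30, 0, 0, 0, 10, 0, 0, 0, 4, 0, 0, 0, 0, 0, 0, 0])

```text
time: 3.25
eef_pos: [0.4856, 0.1269, 0.0901]
tool_rot: [0.506, 0.494, -0.505, 0.495]
contact_force: [0.2, -0.1, 0.4]
opening: 0.0002
```

Call:
carry_out(moves=[2, 0, 0, 0, 2, 0, 0, 0, 2, 0, 0, 0, 2, 0, 0, 0, 2, 0, 0, 0, 2, 0, 0, 0, 1, 0, 0, 0])

```text
time: 4.12
eef_pos: [0.485, 0.1268, 0.0765]
tool_rot: [0.506, 0.494, -0.505, 0.494]
contact_force: [-1.6, -0.0, 5.4]
opening: 0.0002
```

Call:
carry_out(moves=[1, 0, 0, 0, 1, 0, 0, 0, 1, 0, 0, 0, 0, 0, 0, 0])

```text
time: 4.62
eef_pos: [0.485, 0.1267, 0.0732]
tool_rot: [-0.506, -0.494, 0.506, -0.494]
contact_force: [-0.8, -0.4, 2.9]
opening: 0.0001
```

Call:
carry_out(moves=[0.5, 0, 0, 0, 0.5, 0, 0, 0, 0, 0, 0, 0])

```text
time: 5.0
eef_pos: [0.4851, 0.1268, 0.073]
tool_rot: [0.506, 0.494, -0.505, 0.494]
contact_force: [-3.7, -0.1, 10.3]
opening: -0.0005
```

Call:
carry_out(moves=[-20, 0, 0, 0, -30, 0, 0, 0, -30, 0, 0, 0, 0, 0, 40, 0, 0, 0, 40, 0, 0, 0, 40, 0, 0, 0, 34, 0, 0, 0, 0, 0], jaw=0.4)

```text
time: 6.0
eef_pos: [0.4814, -0.0289, 0.1518]
tool_rot: [-0.506, -0.494, 0.507, -0.493]
contact_force: [0.4, -0.2, -0.2]
opening: 0.0338
```

```bash
python3 - <<'E'
from h import *
from workcell import env
rep(env,(0,-.128),.08)
for n in("wrist","top","side"):
  c=env.capture(n);cv2.imwrite(f"pics/{n}2.png",c["frame"])
  if n!="wrist":
    f=c["frame"][240:350,220:420] if n=="top" else c["frame"][180:340,200:370]
    cv2.imwrite(f"pics/{n}2z.png",cv2.resize(f,None,fx=3.7,fy=3.7,interpolation=cv2.INTER_CUBIC))
E
```

```text
t 6.0 p [ 0.4814 -0.0289  0.1518] unit xy 0.0008 -0.1319 F [ 0.4 -0.2 -0.2] open 0.0338 q [-0.06  0.07 -0.33  1.18 -0.    1.54]
tool y [ 1.    -0.026 -0.001] z [-0.026 -1.     0.   ] x [-0.001 -0.    -1.   ]
to get tool y along unit +x turn about tool x deg (tool down) -0.2
to get tool y along unit -x turn about tool x deg (tool down) 179.8
shift tool mm [71.8 -0.8 -3.9]
```

View pics/wrist2.png

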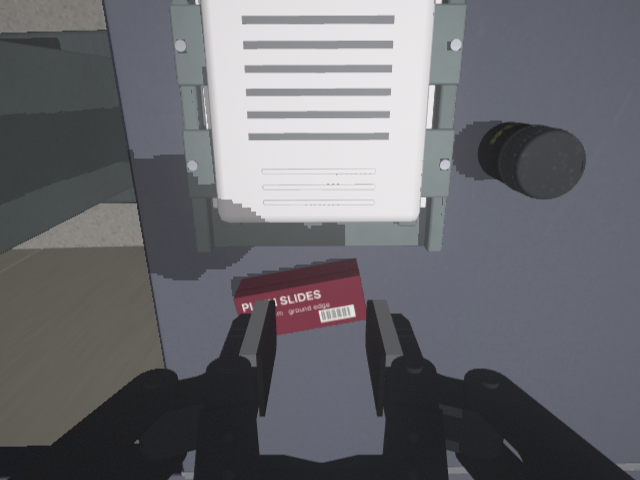

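View pics/side2z.png

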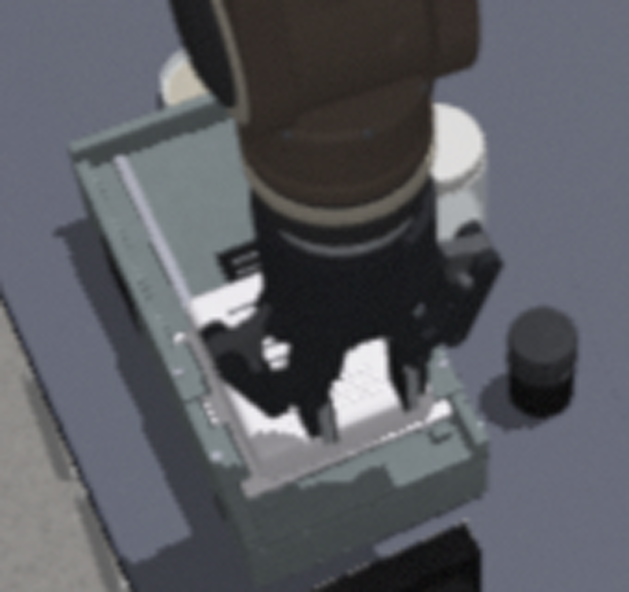

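Call:
carry_out(moves=[30, 0, 0, 0, 30, 0, 0, 0, 10, 0, 0, 0, 2, -0.8, 0, -0.2, 0, 0, 0, 0])

```text
time: 6.78
eef_pos: [0.4813, -0.0269, 0.0811]
tool_rot: [0.505, 0.495, -0.504, 0.496]
contact_force: [-0.3, 0.4, 0.8]
opening: 0.0343
```

Call:
carry_out(moves=[0, 0, -3, 0, 0, 0, -3, 0, 0, 0, -3, 0, 0, 0, -3, 0, 0, 0, -3, 0, 0, 0, -3, 0])

```text
time: 7.52
eef_pos: [0.4813, -0.0093, 0.0804]
tool_rot: [-0.505, -0.495, 0.505, -0.495]
contact_force: [0.2, -2.2, 2.1]
opening: 0.0339
```

Call:
carry_out(moves=[0, 0, -5, 0, 0, 0, -5, 0, 0, 0, -5, 0, 0, 0, -5, 0])

```text
time: 8.02
eef_pos: [0.4816, 0.0111, 0.0804]
tool_rot: [0.505, 0.495, -0.505, 0.495]
contact_force: [-0.1, -3.1, 3.1]
opening: 0.0343
```

```bash
python3 - <<'E'
from h import *
from workcell import env
rep(env)
c=env.capture("wrist");cv2.imwrite("pics/wrist3.png",c["frame"])
E
```

```text
t 8.03 p [0.4816 0.0111 0.0804] unit xy 0.0001 -0.0919 F [-0.1 -3.1  3.1] open 0.0343 q [ 0.02  0.11 -0.45  1.02 -0.    1.61]
tool y [ 1.    -0.019  0.   ] z [-0.019 -1.     0.   ] x [ 0. -0. -1.]
to get tool y along unit +x turn about tool x deg (tool down) 0.2
to get tool y along unit -x turn about tool x deg (tool down) -179.8
```

View pics/wrist3.png

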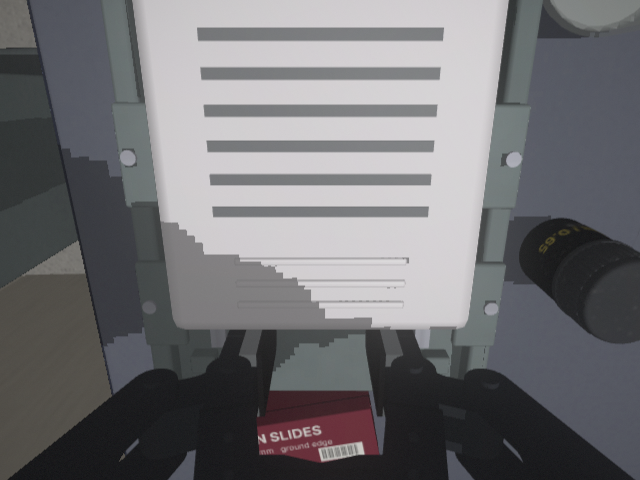

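The cover is sliding squarely, with both fingers on its rear face (row ~328). I'll carry on.

Call:
carry_out(moves=[0, 0, -6, 0, 0, 0, -6, 0, 0, 0, -6, 0, 0, 0, -6, 0, 0, 0, -6, 0, 0, 0, -6, 0, 0, 0, -6, 0])

```text
time: 8.95
eef_pos: [0.4823, 0.0532, 0.0803]
tool_rot: [-0.505, -0.495, 0.505, -0.495]
contact_force: [0.7, -2.9, 1.7]
opening: 0.0342
```

Call:
carry_out(moves=[0, 0, -6, 0, 0, 0, -6, 0, 0, 0, -6, 0, 0, 0, -6, 0, 0, 0, -6, 0, 0, 0, -6, 0, 0, 0, -3, 0, 0, 0, -3, 0])

```text
time: 9.95
eef_pos: [0.4831, 0.095, 0.0803]
tool_rot: [-0.505, -0.495, 0.505, -0.495]
contact_force: [0.7, -2.4, 1.5]
opening: 0.0345
```

```bash
python3 - <<'E'
from h import *
from workcell import env
rep(env)
for n in("wrist","top"):
  c=env.capture(n);f=c["frame"]
  if n=="top": f=cv2.resize(f[240:350,220:420],None,fx=4,fy=4,interpolation=cv2.INTER_CUBIC)
  cv2.imwrite(f"pics/{n}4.png",f)
E
```

```text
t 9.95 p [0.4831 0.095  0.0803] unit xy -0.0003 -0.008 F [ 0.7 -2.4  1.5] open 0.0345 q [ 0.19  0.12 -0.43  1.02 -0.    1.78]
tool y [ 1.    -0.019 -0.   ] z [-0.019 -1.     0.   ] x [-0. -0. -1.]
to get tool y along unit +x turn about tool x deg (tool down) 0.2
to get tool y along unit -x turn about tool x deg (tool down) -179.8
```

View pics/wrist4.png

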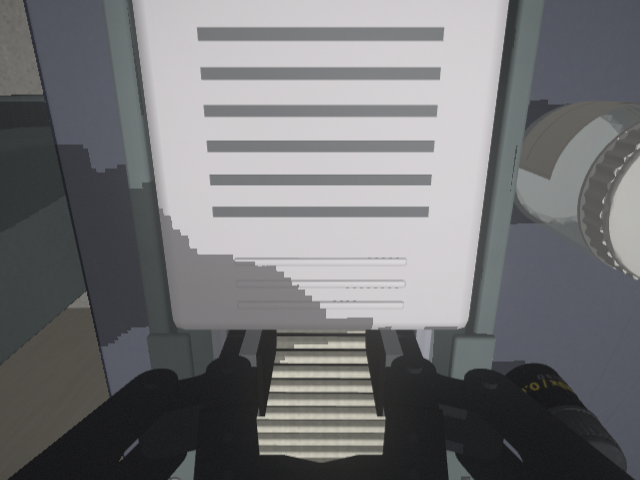

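View pics/top4.png

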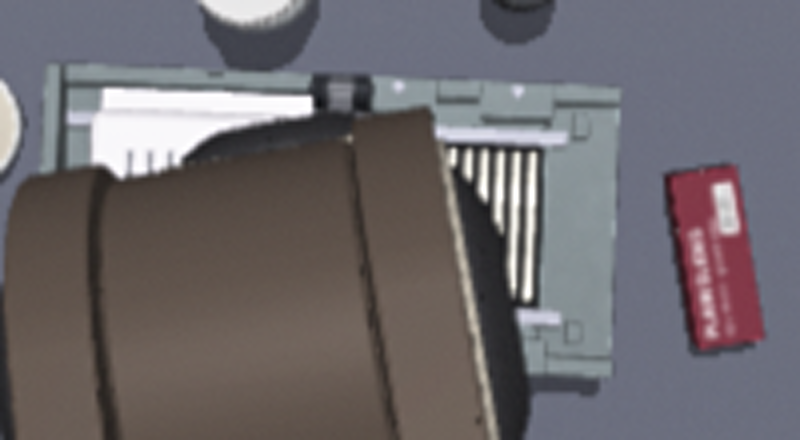

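Call:
carry_out(moves=[0, 0, -2, 0, 0, 0, -2, 0, 0, 0, 0, 0, 0, 0, 0, 0])

```text
time: 10.55
eef_pos: [0.4831, 0.099, 0.0802]
tool_rot: [0.505, 0.496, -0.505, 0.495]
contact_force: [0.1, -0.4, 0.3]
opening: 0.0343
```

Call:
carry_out(moves=[0, 0, 5, 0, 0, 0, 15, 0, -20, 0, 10, 0, -60, 0, 0, 0, -60, 0, 0, 0, 0, 0, 50, 0, 0, 0, 50, 0, 0, 0, 50, 0, 0, 0, 50, 0, 0, 0, 50, 0, 0, 0, 0, 0, 0, 0, 0, 0])

```text
time: 12.05
eef_pos: [0.4773, -0.1816, 0.2201]
tool_rot: [0.505, 0.495, -0.505, 0.495]
contact_force: [-0.2, 1.0, -0.3]
opening: 0.034
```

```bash
python3 - <<'E'
from h import *
from workcell import env
rep(env)
for n in("side","top"):
  c=env.capture(n);f=c["frame"]
  cv2.imwrite(f"pics/{n}5f.png",f)
  f=cv2.resize(f[240:350,220:420],None,fx=4,fy=4,interpolation=cv2.INTER_CUBIC) if n=="top" else cv2.resize(f[180:340,200:370],None,fx=3.7,fy=3.7,interpolation=cv2.INTER_CUBIC)
  cv2.imwrite(f"pics/{n}5.png",f)
E
```

```text
t 12.05 p [ 0.4773 -0.1816  0.2201] unit xy 0.0 -0.2846 F [-0.2  1.  -0.3] open 0.034 q [-0.36  0.1  -0.14  1.33  0.    1.23]
tool y [ 1.   -0.02 -0.  ] z [-0.02  -1.    -0.001] x [-0.     0.001 -1.   ]
to get tool y along unit +x turn about tool x deg (tool down) 0.1
to get tool y along unit -x turn about tool x deg (tool down) -179.9
```

View pics/side5.png

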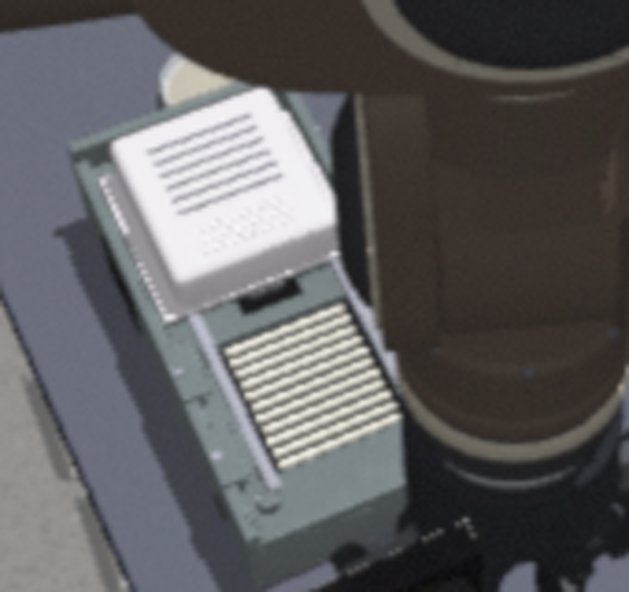

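View pics/top5.png

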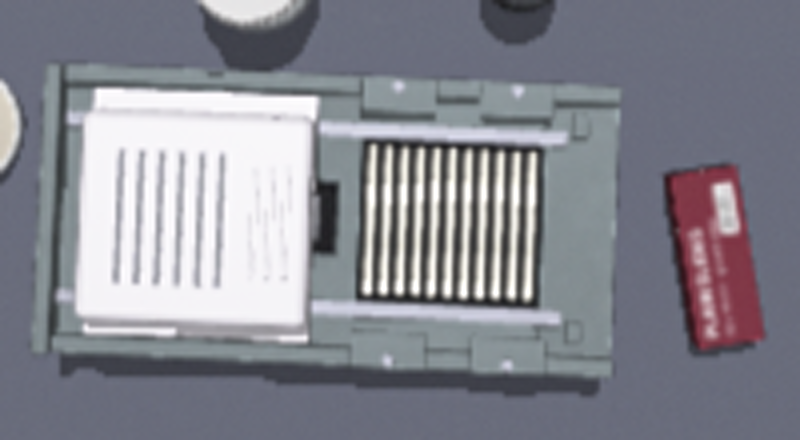

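```bash
python3 - <<'E'
from h import *
from workcell import env
s,d=pickle.load(open("d0.pkl","rb"))
T=lambda x,y:((x+.5)/4-.5+220,(y+.5)/4-.5+240)
P=np.array([ray(d["top"],T(*p),.087)[:2] for p in[(84,112),(314,116),(306,329),(77,321)]])
print(tou(P.mean(0)))
f0=d["top"]["frame"].astype(int);f1=cv2.imread("pics/top5f.png").astype(int)
D=abs(f1-f0).max(2)>25
for l,(x,y) in dict(cup=(283,231),can=(351,233),dish=(209,271),carton=(399,304)).items(): print(l,D[y-20:y+20,x-20:x+20].sum())
print(env.finish_job())
E
```

```text
[-0.0008  0.0583]
cup 0
can 0
dish 0
carton 0
the job is handed in; nothing more can be done
None
```

The job is done and handed in at about 12 s. I pressed the tab in with the closed fingertips, and it bottomed out with the fingertips about 1 mm above the deck, the force rising to about 10 N. I then pushed the cover from behind with the jaws partly open, at about 2–3 N, and drew the arm clear.

- **Cover:** in the last top view it measured at unit x ≈ −1 mm and y ≈ +58 mm (limits ±8 mm and 44–80 mm). It looks flat, square and clear of the clips, with the filter uncovered.
- **Tab:** I did not measure it again after the press, but the cover slid over it without catching.
- **Cup, can, dish and carton:** no pixel changes around any of them compared with the first picture.
- **Robot:** the gripper was about 22 cm above the bench and touching nothing.

No check failed. My position estimates agreed to about 2–3 mm between cameras.

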